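Re-hang a jade display tray on the adjustable hook

ROBOT

A 6-joint arm with a two-finger parallel gripper is mounted at the origin on a cart in front of the work surface, level with it; the furniture and walls round the work are solid. World frame = base frame: x ahead of the robot, y to its left, z up, the work surface at z = 0. Lengths are in m, angles in rad, forces in N, time in s.
With the tool pointing down it reaches from about 0.375 to 0.9 m from the base axis. Payload 3.1 kg.
Tool frame: the origin (TCP) lies on the centre line of the jaws, within the pads' length; the fingertips stand 22 mm ahead of it and the grasp point (between the pads) lies 3 mm ahead of it; z points along the fingers, y is the line along which they close (so a half turn about z gives the same grasp; the last joint's range is limited). The gripper opens to 85 mm and grips with 20 to 120 N. Pads are 22 mm wide; open, the fingers measure 114 mm over their backs; the gripper's body (76 mm by 85 mm) begins 54 mm behind the grasp point. The pads swing forward as they close: fully open they stand 13 mm farther back than shut.
Start: joints at [1.121, 0.527, 1.433, -0, 1.181, -0.178], TCP at [0.168, 0.602, 0.253] pointing down, gripper open.
Joint ranges: [-3.08, 3.08], [-0.75, 2.2], [0.22, 2.44], [-1.43, 4.57], [0, 2.65], [-2.85, 2.85]. Speed limits (rad/s): [2.79, 2.79, 3.14, 3.14, 3.14, 3.14].

INTERFACE

Orientations are given as a unit quaternion [x, y, z, w].
In Python, from station import sense, eyes, job gives the robot as it stands.
- The arm moves only by the shell command python3 -m pendant 'ROWS' [FORCE]. ROWS is a JSON object whose key "moves" holds a list of rows, 1 to 20 of them, each of 5 numbers: dx, dy, dz in parts of the range, where 1.0 means 0.6 m, then a turn about the tool's z in parts of the range, where 1.0 means pi rad, then the opening from 0.0 (shut) to 1.0 (fully open); each row is the pose to reach, as a shift and turn from the pose commanded when the command began, along the tool's axes at that moment; what a row does not reach only later rows make up. A row lasts 1/10 s, in which the tool goes at most 0.05 m and 0.15 rad, less where a joint would pass 70% of its speed; a pose out of reach is approached as far as the arm can. The fingers move at their own pace and stop on an object; FORCE is the grip in N (left out, the last holds). Time passes only in rows, so rows that do not move let the fingers close. It prints the time, the measured TCP pose, the force, the opening and the grip force at its end. Input that does not fit is refused with a message, and nothing moves.
- sense(): the state, without advancing time (a new reading comes with each control period).
- eyes.snapshot(name): name is "scene" or "top"; returns a dict with "pixels" (420x560x3 uint8, red, green, blue), "range_z" (420x560 float32, m along the optical axis (not along the pixel's ray), 0 where there is no reading), "fov_y" (degrees; the focal length in pixels is half the picture's height over the tangent of half this angle, whatever the lens; pixels are square), "cx", "cy" (the principal point, pixels), "R" (3x3) and "t" (3): a world point X has camera coordinates R X + t. Camera axes: x right, y down, z forward; pixel columns grow to the right and rows downward; lengths in m; the calibration is good to about 2 mm. A picture is of the moment at which its call begins.
- job.sign_off(): hands the job in; it is judged then, once.
The state is a dict: "t": time; "q": joint angles; "qd": joint speeds; "tau": joint torques, N m; "tcp_pos": TCP position; "tool_rot": TCP orientation; "force": force on the tool from outside, world axes, zero at the start; "ft_torque": the same for the moment, N m; "finger_gap": opening from 0.0 (shut) to 1.0 (fully open); "gripper_force": force on a finger pad.
Only numpy, scipy, OpenCV 4.12 (cv2) and the standard library are available. Lean on these libraries where they do the work, as an engineer would, in place of code of your own. Each camera call takes 0.05 s, during which the arm holds its last target. There are 200 camera calls.

TASK

Take the wooden hanging tray, with the jade disc in it, off the black stand's hook and hang it on the white stand's hook, whose reach is set by hand and not known exactly: lay the brass bar lightly on the flat of the white arm behind its end lip, slide it gently back until you feel the stop, and let it down fully into the notch there. Keep the tray level and in the air all the way, with the disc in it; then let go, and leave the other things on the table alone.

Things in the scene. Friction and masses are not known exactly. Their poses are not given: they have to be found in the camera images.
- hanging_tray: Open wooden tray 80 x 92 x 16 mm (x, y, z), 5 mm walls and floor, hung in a brass wire frame; 0.17 to 0.35 kg. Origin: centre of its underside, z up. 6 mm wire legs at y = +-43 mm rise to a brass bar (point tray_bar); a hook arm passes under the bar between the legs, along the tray's x.
- tray_bar (a point): Middle of the axis of the tray's round brass bar, 8 mm thick, level along the tray's y, 100 mm above the tray's origin.
- tray_handle (a point): Centre of the tray's dark wooden handle, 14 (x) x 20 (y) x 46 (z) mm, straight above the bar's middle on a 6 mm stem; 153 mm above the tray's origin. Grasp here from above.
- jade_disc: Pale carved jade disc, 54 mm across, 12 mm thick, lying loose in the tray. Origin: centre of its underside.
- black_stand: Fixed black stand; the tray hangs here at the start. Base 160 x 95 x 12 mm, origin in the centre of its underside, z up. A post at x = +62 mm (front of its head at +49 mm, top at z = 206 mm) carries a hook arm, 24 mm wide, 18 mm thick, that points along the stand's -x, toward the robot.
- black_notch (a point): On the black arm, middle of the notch's floor (stand x = -27.5 mm, z = 191 mm). Arm along the stand's x: end lip -102 to -96 mm, top at z = 210; flat -96 to -33 mm at z = 200; notch 11 mm wide, -33 to -22 mm, floor at z = 191; stop wall -22 to -12 mm, top at z = 212. The bar lies in the notch at the start.
- white_stand: Fixed white stand, same sizes, origin and axes as the black one, but its arm is clamped at a reach that is not measured: lip, flat, notch and stop are all shifted together along the stand's x by -20 to +20 mm from the black stand's figures. The arm does not give when pushed; more than 20 N on it is too much.
- white_flat (a point): Point on the top of the white arm's flat (stand x = -66 mm, z = 200 mm), always between lip and notch whatever the reach. Moving along the stand's +x from here, the bar's axis is stopped by the stop wall 20 to 60 mm on. Bar axis on the flat: z = 204 mm; home in the notch: z = 195 mm.
- ink_tin: Bystander: red round tin, 60 mm across, 20 mm high.
- loupe: Bystander: small folding loupe, 24 x 36 x 16 mm.
- calculator: Bystander: pale desk calculator, 118 x 72 x 15 mm.
- tape_roll: Bystander: roll of beige tape, 99 mm across, 18 mm high.
- marker_black: Bystander: black and white marker pen, 123 mm long.
- bangle_0: Bystander: green jade bangle, 74 mm across, 9 mm thick.
There are look-alikes about, which are no part of the job. There is more than one size of the white_stand; the one meant has the size given above.

How it is judged:
On the way, in this order (a step that is already met when the one before it is completed fails the run):
1. the tray is carried clear of the black stand's hook (contact force between hanging_tray and black_stand below 0.05 N and x of tray_bar in the frame of black_stand below -0.115 m), for 0.1 s.
2. the tray's bar is laid on the flat of the white arm, or touches its stop from there, before it goes into the notch (contact force between hanging_tray and white_stand above 0.2 N and z of tray_bar in the frame of white_stand between 0.2015 and 0.207 m), for 0.1 s.
At the end, for the whole second after the job is handed in: The tray hangs free and still on the white stand, its bar down in the notch (bar axis 192 to 197.5 mm above the stand's underside, within 12 mm of the arm's middle), tilted less than 0.12 rad, with the jade disc lying flat in it (z of tray_bar in the frame of white_stand between 0.192 and 0.1975 m and x of tray_bar in the frame of white_stand between -0.052 and -0.004 m and y of tray_bar in the frame of white_stand between -0.012 and 0.012 m and angle between hanging_tray's own z axis and vertical below 0.12 rad and linear speed of hanging_tray below 0.03 m/s and angular speed of hanging_tray below 0.4 rad/s and z of jade_disc in the frame of hanging_tray between 0 and 0.015 m and horizontal distance between jade_disc and hanging_tray below 0.03 m and contact force between hanging_tray and the fingers below 0.05 N); the robot touches nothing.
It fails at once if the tray is pushed against the white stand with more than 20 N (contact force between hanging_tray and white_stand above 20 N).
It fails at once if the tray is tilted by more than 0.25 rad (angle between hanging_tray's own z axis and vertical above 0.25 rad).
It fails at once if the tray is lowered toward the table or set down (underside below 75 mm) (height (world z) of hanging_tray below 0.075 m).
It fails at once if another thing on the table is moved by more than 20 mm (distance of any of ink_tin, loupe, calculator, tape_roll, marker_black, bangle_0 from where it was at the start of the episode above 0.02 m).
It also fails if it takes over 72 s, if anything falls off the work surface, if the arm or the gripper's body presses on something with over 40 N, if the wrist force passes 120 N, or if a joint passes its speed limit or range.

## Working session

There is one attempt and no reset: what is moved stays moved. The work goes in short steps, Python scripts to look and compute and a shell command to move; the robot and the scene stay as the last step left them, time stands still between calls to the robot, and variables do not carry over. Pictures are saved under pics/ and viewed, at most 10 in all, crops included, and the job is handed in when it is done.

```bash
mkdir -p pics
cat > h.py <<'E'
import numpy as np,cv2
from station import sense,eyes,job
def snap(n,f=None):
    s=eyes.snapshot(n); np.savez('pics/%s.npz'%(f or n),**s)
    if f: cv2.imwrite('pics/%s.png'%f,s['pixels'][:,:,::-1])
    return s
def cloud(s):
    z=np.array(s['range_z'],float); h,w=z.shape; f=h/2/np.tan(np.radians(s['fov_y'])/2)
    v,u=np.mgrid[:h,:w]
    P=np.stack([(u-s['cx'])/f*z,(v-s['cy'])/f*z,z],-1)
    X=(P-s['t'])@s['R']; X[z<=0]=np.nan
    return X
E
python3 -c "
from h import *
for n in ['scene','top']:
    s=snap(n,n+'0'); print(s['R'],s['t'],s['fov_y'])
d=sense();print(d)"
```

```text
[[ 0.71360804 -0.70041184 -0.01366831]
 [-0.35021353 -0.339778   -0.87286963]
 [ 0.60672403  0.62767361 -0.48776202]] [-0.38071315  0.33545212  1.02357507] 46.583094717806325
[[-0.03261709 -0.99945705  0.00466231]
 [-0.9759998   0.03084594 -0.21557577]
 [ 0.21531491 -0.01158187 -0.97647599]] [-0.00901862  0.5574953   1.01380763] 54.87298264196349
{'t': 0.1, 'q': array([ 1.12048197e+00,  5.28396391e-01,  1.43377251e+00, -1.23810181e-05,
        1.18142373e+00, -1.78488082e-01]), 'qd': array([-0.00018816, -0.00195638, -0.00259439, -0.00221509,  0.00027061,
        0.00010268]), 'tau': array([-2.56833000e-04, -4.43302703e+01, -1.78585249e+01, -1.78950222e-04,
        3.86785367e-03,  6.43525297e-06]), 'tcp_pos': array([0.16750605, 0.60150519, 0.25241772]), 'tool_rot': array([ 1.35492682e-01,  9.90777843e-01, -9.52738304e-04, -3.03798452e-04]), 'force': array([ 0.1369015 , -0.41276628, -0.31232181]), 'ft_torque': array([-0.00809798, -0.00851777, -0.00682634]), 'gripper_force': 0.0, 'finger_gap': 1.0011186864088664}
```

View pics/scene0.png

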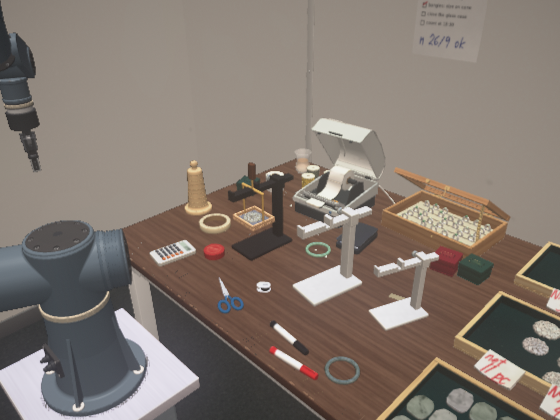

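View pics/top0.png

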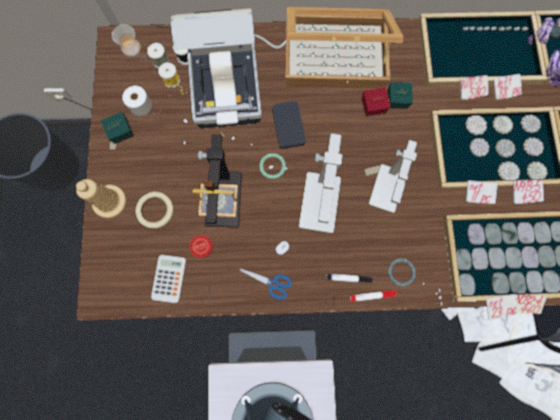

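The scene shows the black stand with its tray at about (262,210), the large white stand at (335,250) and the smaller look-alike at (405,285). In the top view, the black arm is at (214,180), the white stand at (322,190) and the small one at (397,178).

```bash
python3 -c "
from h import *
for n in ['top0','scene0']:
    s=np.load('pics/%s.npz'%n); X=cloud(s); p=s['pixels'].astype(int)
    print(n,'cam',-s['R'].T@s['t'])
    def obb(m,l):
        q=X[m][:,:2].astype(np.float32)
        if len(q)<10: print(l,len(q));return
        r=cv2.minAreaRect(q);print(l,len(q),np.round(r[0],4),np.round(r[1],4),round(r[2],1),np.round(np.median(X[m],0),4))
    z=X[...,2];br=p.mean(-1)
    v,u=np.mgrid[:420,:560]
    B=(X[...,1]>0.03)&(X[...,1]<.32)&(X[...,0]<.75)&(X[...,0]>.38)
    W=(X[...,1]>-.2)&(X[...,1]<.0)&(X[...,0]<.75)&(X[...,0]>.35)
    for l,m,c in (('B',B,br<60),('W',W,br>140)):
        obb(m&c&(z>.008)&(z<.017),l+'base'); obb(m&c&(z>.185)&(z<.216),l+'arm'); obb(m&c&(z>.196)&(z<.203),l+'flat')
    obb(B&(z>.15)&(z<.30)&(p[...,0]-p[...,2]>30),'brass/handle'); obb(B&(z>.225)&(z<.30),'handle');
    m=B&(z>.22); print(np.nanmax(z[m]) if m.any() else 0)
    x0,x1,y0,y1=(180,350,120,250) if n=='top0' else (220,390,150,310)
    cv2.imwrite('pics/%s_c.png'%n,cv2.resize(s['pixels'][y0:y1,x0:x1,::-1],None,fx=4.4 if n=='top0' else 3.7,fy=4.4 if n=='top0' else 3.7,interpolation=2))
"
```

```text
top0 cam [ 0.32553325 -0.01446841  1.11018333]
Bbase 63 [0.5872 0.117 ] [0.0932 0.1551] 84.9 [0.5752 0.1189 0.0121]
Barm 236 [0.5933 0.1206] [0.0383 0.2129] 83.3 [0.6385 0.1119 0.1985]
Bflat 79 [0.5925 0.1204] [0.0373 0.2107] 83.1 [0.6381 0.1119 0.1982]
Wbase 1435 [ 0.534  -0.0998] [0.1996 0.3605] 89.8 [ 0.5579 -0.1319  0.0128]
Warm 1065 [ 0.5879 -0.1509] [0.0584 0.2169] 86.6 [ 0.5948 -0.1513  0.1992]
Wflat 566 [ 0.5893 -0.1425] [0.0524 0.216 ] 80.5 [ 0.5794 -0.149   0.1988]
brass/handle 268 [0.6017 0.1273] [0.1914 0.0885] 10.1 [0.56   0.1175 0.1996]
handle 109 [0.5607 0.1206] [0.0206 0.0141] 87.1 [0.5579 0.1191 0.2687]
0.2751423600756861
scene0 cam [-0.23186776 -0.79514781  0.78686331]
Bbase 789 [0.5846 0.114 ] [0.0934 0.1548] 85.8 [0.571  0.1115 0.0132]
Barm 340 [0.5933 0.1164] [0.0424 0.2152] 83.9 [0.5725 0.1092 0.1948]
Bflat 99 [0.5821 0.1196] [0.042  0.1915] 82.1 [0.5759 0.1097 0.1989]
Wbase 1432 [ 0.5339 -0.1017] [0.3643 0.1979] 0.8 [ 0.5541 -0.1509  0.0132]
Warm 761 [ 0.5867 -0.1528] [0.0617 0.2155] 87.8 [ 0.5854 -0.1572  0.1979]
Wflat 341 [ 0.5909 -0.1446] [0.0601 0.2139] 75.8 [ 0.5822 -0.1535  0.1987]
brass/handle 191 [0.5973 0.125 ] [0.196  0.0913] 11.0 [0.559  0.1118 0.2008]
handle 131 [0.5607 0.1174] [0.0229 0.0192] 60.7 [0.5573 0.114  0.2522]
0.27357534045286197
```

View pics/top0_c.png

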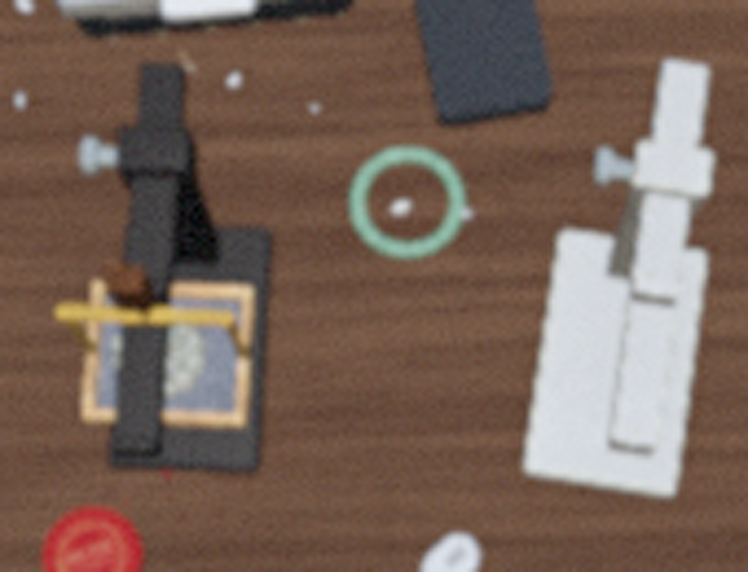

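View pics/scene0_c.png

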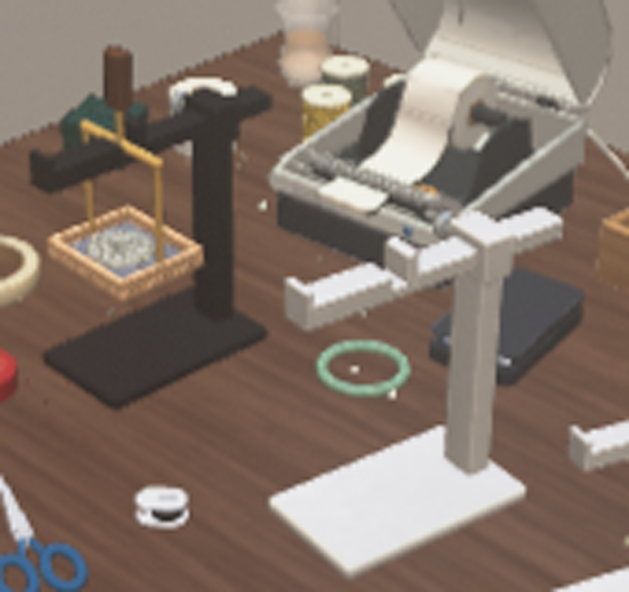

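The top crop gives the white base corners at crop (560,228), (707,252), (675,495) and (525,472). The lip is at (632,448) and the stop's front edge at (655,297). The black handle is at (128,285), the bar at (145,315), and the tray's wires are at both ends of the bar.

```bash
cat >> h.py <<'E'
def ray(s,u,v,z):
    f=210/np.tan(np.radians(s['fov_y'])/2); C=-s['R'].T@s['t']
    d=s['R'].T@np.array([(u-s['cx'])/f,(v-s['cy'])/f,1]); return (C+d*(z-C[2])/d[2])[:2]
E
python3 -c "
from h import *
np.set_printoptions(precision=4,suppress=True)
s=np.load('pics/top0.npz')
r=lambda a,b,z: ray(s,180+(a+.5)/4.4-.5,120+(b+.5)/4.4-.5,z)
print('Wbase')
c=np.array([r(*a,.012) for a in ((560,228),(707,252),(675,495),(525,472))]);print(c,c.mean(0))
e=(c[0]-c[3]+c[1]-c[2]);print(np.degrees(np.arctan2(e[1],e[0])), np.linalg.norm(c[0]-c[3]),np.linalg.norm(c[0]-c[1]))
print('lip',r(632,446,.21),'stop',r(655,297,.212),'rear',r(687,62,.2))
print('Bbase',r(258,468,.012),r(272,230,.012))
print('B lip',r(137,455,.21),'rear',r(162,66,.2))
for n in ['top0','scene0']:
  s=np.load('pics/%s.npz'%n);X=cloud(s);p=s['pixels'].astype(int);z=X[...,2]
  W=(X[...,1]>-.21)&(X[...,1]<-.08)&(X[...,0]<.75)&(X[...,0]>.35)&(p.mean(-1)>120)
  m=W&(z>.194)&(z<.216);q=X[m]
  d=q-q.mean(0);w=np.linalg.svd(d[:,:2],full_matrices=False)[2][0];print('Warm yaw',np.degrees(np.arctan(w[1]/w[0])),q.mean(0))
  m=W&(z>.005)&(z<.022);q=X[m][:,:2].astype(np.float32);print(cv2.minAreaRect(q))
  # profile along the arm
  y=np.radians(-7.5);ex=np.array([np.cos(y),np.sin(y)]);
  m=W&(z>.18)&(z<.23)
  t=(X[m][:,:2]-[0.56,-.14])@ex; o=np.argsort(t)
  print([(round(a*1000),round(1000*float(np.percentile(X[m][:,2][abs(t-a)<.003],80)))) for a in np.arange(-.1,.11,.006) if (abs(t-a)<.003).any()])
  B=(X[...,1]>0.03)&(X[...,1]<.32)&(X[...,0]<.75)&(X[...,0]>.38)
  m=B&(z>.185)&(z<.215)&(p[...,0]-p[...,2]>50); q=X[m];d=q-q.mean(0)
  w=np.linalg.svd(d[:,:2],full_matrices=False)[2][0];print('bar',len(q),np.degrees(np.arctan(w[1]/w[0])),q.mean(0),q.min(0),q.max(0))
  m=B&(z>.18)&(z<.3)&(p.mean(-1)<60); m&=~((p[...,0]-p[...,2])>25); m&=(z<.216);q=X[m];d=q-q.mean(0)
  w=np.linalg.svd(d[:,:2],full_matrices=False)[2][0];print('Barm',len(q),np.degrees(np.arctan(w[1]/w[0])),q.mean(0))
  m=B&(z>.227)&(z<.29);q=X[m];print('handle',q.min(0),q.max(0),q[q[:,2]>.265].mean(0))
"
```

```text
Wbase
[[ 0.6582 -0.1191]
 [ 0.6393 -0.2127]
 [ 0.4829 -0.1822]
 [ 0.5003 -0.0895]] [ 0.5702 -0.1509]
-10.835841275352864 0.1606650258640578 0.09544382718612081
lip [ 0.4806 -0.1315] stop [ 0.5586 -0.1478] rear [ 0.6933 -0.1751]
Bbase [0.5082 0.077 ] [0.6627 0.066 ]
B lip [0.484  0.1223] rear [0.6998 0.1107]
Warm yaw -10.515430729283352 [ 0.5892 -0.1526  0.2011]
((0.5363060235977173, -0.14957502484321594), (0.36690470576286316, 0.11950968205928802), 0.09884364157915115)
[(-82, 203), (-76, 212), (-70, 201), (-64, 203), (-58, 202), (-52, 201), (-46, 202), (-40, 202), (-34, 202), (-28, 201), (-22, 202), (-16, 202), (-10, 201), (-4, 193), (2, 212), (8, 214), (14, 199), (20, 198), (26, 197), (32, 198), (38, 199), (44, 198), (50, 198), (56, 198), (62, 207), (68, 208), (74, 208), (80, 208), (86, 208), (92, 199), (98, 197), (104, 198)]
bar 142 85.95986635217197 [0.5606 0.1194 0.1983] [0.5553 0.075  0.1853] [0.5678 0.1655 0.211 ]
Barm 237 -3.4325627116017707 [0.6189 0.1122 0.1991]
handle [0.5535 0.1102 0.2307] [0.5681 0.1307 0.2751] [0.5607 0.1199 0.2703]
Warm yaw -10.36710595740978 [ 0.5794 -0.1552  0.2012]
((0.5510693192481995, -0.150226429104805), (0.11837398260831833, 0.3974666893482208), 89.99171447753906)
[(-82, 207), (-76, 209), (-70, 201), (-64, 201), (-58, 201), (-52, 201), (-46, 201), (-40, 201), (-34, 202), (-28, 201), (-22, 201), (-16, 201), (-10, 201), (-4, 193), (2, 211), (8, 214), (14, 197), (20, 197), (26, 198), (32, 198), (38, 198), (44, 197), (50, 198), (56, 199), (62, 205), (68, 207), (74, 207), (80, 208), (86, 207), (92, 197), (98, 198), (104, 198)]
bar 78 86.18809945759986 [0.5596 0.1148 0.1977] [0.5508 0.0728 0.1855] [0.5672 0.1644 0.2134]
Barm 367 -5.817395718226796 [0.5759 0.1091 0.1944]
handle [0.5508 0.1064 0.2279] [0.5699 0.1316 0.2736] [0.5603 0.1174 0.2697]
```

```bash
cat >> h.py <<'E'
from scipy.spatial.transform import Rotation as Ro
def plan(x,y,z,yaw):   # yaw: world heading of tool y
    d=sense();R=Ro.from_quat(d['tool_rot']).as_matrix()
    v=R.T@(np.array([x,y,z])-d['tcp_pos']); Y=R[:,1]
    print(np.round(v,4),'turn',round(-(yaw-np.arctan2(Y[1],Y[0])),4),'n',np.linalg.norm(v)/.05,'tcp',np.round(d['tcp_pos'],4),'F',np.round(d['force'],2),'t',round(d['t'],2),'gap',round(d['finger_gap'],3))
E
python3 -c "
from h import *
plan(.5605,.1188,.35,-.07)"
```

```text
[-0.5081 -0.3597 -0.097 ] turn 1.369 n 12.601124525135937 tcp [0.1675 0.6015 0.2524] F [ 0.14 -0.41 -0.31] t 0.1 gap 1.001
```

The rows are not in the units I measure in: shifts go in shares of 0.6 m and turns go in shares of pi rad. I convert before sending: -0.508 m / 0.6 = -0.8467, -0.12 m / 0.6 = -0.2, 1.369 rad / 3.1416 = 0.4358.

```bash
python3 -m pendant '{"moves": [[0,0,-0.0833,0,1],[0,0,-0.1617,0.0318,1],[-0.0667,-0.0467,-0.1617,0.0637,1],[-0.1333,-0.095,-0.1617,0.0955,1],[-0.2,-0.1417,-0.1617,0.1337,1],[-0.2667,-0.1883,-0.1617,0.1719,1],[-0.3333,-0.2367,-0.1617,0.2101,1],[-0.4,-0.2833,-0.1617,0.2483,1],[-0.4667,-0.33,-0.1617,0.2865,1],[-0.5333,-0.3783,-0.1617,0.3247,1],[-0.6,-0.425,-0.1617,0.3629,1],[-0.6667,-0.4717,-0.1617,0.4011,1],[-0.7333,-0.5183,-0.1617,0.4358,1],[-0.8,-0.5667,-0.1617,0.4358,1],[-0.8467,-0.6,-0.1617,0.4358,1],[-0.8467,-0.6,-0.1617,0.4358,1],[-0.8467,-0.6,-0.1617,0.4358,1],[-0.8467,-0.6,-0.1617,0.4358,1]]}' 40; python3 -c "
from h import *
plan(.5605,.1188,.251,-.07)"
```

```text
t: 1.9
tcp_pos: [0.5594, 0.1197, 0.3499]
tool_rot: [0.731, 0.682, -0.0, -0.001]
force: [-0.5, -0.5, -0.3]
finger_gap: 0.999
gripper_force: 0.0
[-0.0008  0.0013  0.0989] turn 0.0008 n 1.9790638428988776 tcp [0.5594 0.1197 0.3499] F [-0.52 -0.5  -0.28] t 1.9 gap 0.999
```

In the tool's units: 0.099 m / 0.6 = 0.165, 0.08 m / 0.6 = 0.1333.

```bash
python3 -m pendant '{"moves": [[-0.0017,0.002,0.05,0,1],[-0.0017,0.002,0.1,0,1],[-0.0017,0.002,0.1333,0,1],[-0.0017,0.002,0.165,0,1],[-0.0017,0.002,0.165,0,1],[-0.0017,0.002,0.165,0,1]]}' && python3 -c "
from h import *
plan(.5605,.1188,.251,-.07)
s=snap('scene','g1');cv2.imwrite('pics/g1c.png',cv2.resize(s['pixels'][140:270,200:340,::-1],None,fx=4,fy=4,interpolation=2))"
```

```text
t: 2.5
tcp_pos: [0.5611, 0.1189, 0.2517]
tool_rot: [0.731, 0.683, -0.0, -0.0]
force: [-0.2, -0.1, -1.0]
finger_gap: 1.0
gripper_force: 0.0
[-0.0002 -0.0005  0.0007] turn 0.0018 n 0.017683982343050964 tcp [0.5611 0.1189 0.2517] F [-0.19 -0.12 -1.01] t 2.5 gap 1.0
```

View pics/g1c.png

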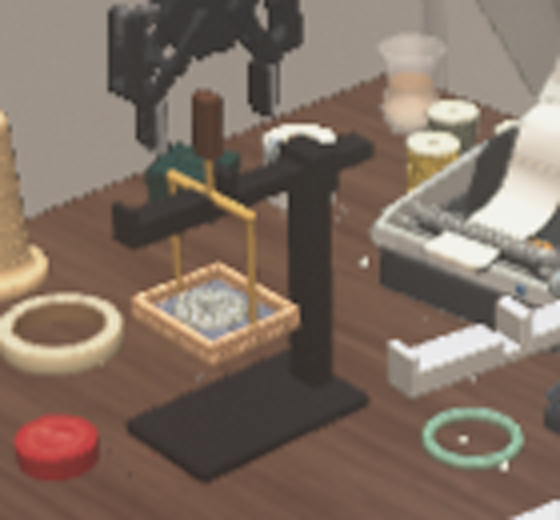

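The open fingers straddle the handle at crop (208,125), one on each side along the arm, so I can close.

```bash
python3 -m pendant '{"moves": [[0,0,0,0,0.5],[0,0,0,0,0.3],[0,0,0,0,0.1],[0,0,0,0,0],[0,0,0,0,0],[0,0,0,0,0],[0,0,0,0,0],[0,0,0,0,0],[0,0,0,0,0]]}' 60
```

```text
t: 3.45
tcp_pos: [0.5613, 0.1178, 0.2516]
tool_rot: [0.731, 0.682, -0.0, -0.0]
force: [-2.2, -0.1, 3.9]
finger_gap: 0.154
gripper_force: 58.8
```

In the tool's units: -0.03 m / 0.6 = -0.05, -0.028 m / 0.6 = -0.0467.

```bash
python3 -m pendant '{"moves": [[0,0,-0.0067,0,0],[0,0,-0.0133,0,0],[0,0,-0.0217,0,0],[0,0,-0.03,0,0],[0,0,-0.0383,0,0],[0,0,-0.0467,0,0],[0,0,-0.05,0,0],[0,0,-0.05,0,0],[0,0,-0.05,0,0]]}' && python3 -c "
from h import *
plan(.46,.1260,.281,-.07)
s=snap('scene','g2');cv2.imwrite('pics/g2c.png',cv2.resize(s['pixels'][140:270,200:340,::-1],None,fx=4,fy=4,interpolation=2))"
```

```text
t: 4.35
tcp_pos: [0.5615, 0.1178, 0.2813]
tool_rot: [0.731, 0.682, -0.0, -0.0]
force: [-0.2, -0.4, -2.2]
finger_gap: 0.156
gripper_force: 58.4
[ 0.0011 -0.1018  0.0003] turn 0.0 n 2.0356771554692235 tcp [0.5615 0.1178 0.2813] F [-0.21 -0.43 -2.25] t 4.35 gap 0.156
```

View pics/g2c.png

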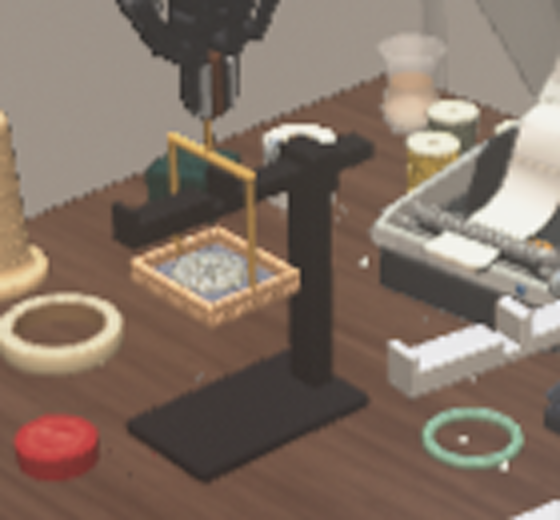

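The tray is lifted level, with the bar above the lip and the disc in it. Next I back it out along the arm.

In the tool's units: -0.102 m / 0.6 = -0.17, -0.1 m / 0.6 = -0.1667.

```bash
python3 -m pendant '{"moves": [[0,-0.0067,0,0,0],[0,-0.0183,0,0,0],[0,-0.0333,0,0,0],[0,-0.05,0,0,0],[0,-0.0667,0,0,0],[0.0017,-0.0833,0,0,0],[0.0017,-0.1,0,0,0],[0.0017,-0.1167,0,0,0],[0.0017,-0.1333,0,0,0],[0.0017,-0.1483,0,0,0],[0.0017,-0.16,0,0,0],[0.0017,-0.1667,0,0,0],[0.0017,-0.17,0,0,0],[0.0017,-0.17,0,0,0],[0.0017,-0.17,0,0,0]]}' && python3 -c "
from h import *
plan(.450,-.1284,.283,-.185)"
```

```text
t: 5.9
tcp_pos: [0.4604, 0.1259, 0.2814]
tool_rot: [0.731, 0.682, 0.0, 0.0]
force: [0.2, -0.4, -2.8]
finger_gap: 0.155
gripper_force: 58.4
[-0.2544  0.0074 -0.0016] turn 0.1149 n 5.090168951082881 tcp [0.4604 0.1259 0.2814] F [ 0.16 -0.44 -2.84] t 5.9 gap 0.155
```

In the tool's units: -0.2544 m / 0.6 = -0.424, -0.253 m / 0.6 = -0.4217, 0.115 rad / 3.1416 = 0.0366.

```bash
python3 -m pendant '{"moves": [[-0.0067,0,0,0,0],[-0.02,0,0,0,0],[-0.04,0.0017,0,0.0032,0],[-0.0667,0.0017,-0.0017,0.0064,0],[-0.1,0.0033,-0.0017,0.0095,0],[-0.1333,0.0033,-0.0017,0.0127,0],[-0.1667,0.005,-0.0033,0.0159,0],[-0.2,0.005,-0.0033,0.0191,0],[-0.2333,0.0067,-0.0033,0.0223,0],[-0.2667,0.0083,-0.0033,0.0255,0],[-0.3,0.0083,-0.0033,0.0286,0],[-0.3333,0.01,-0.0033,0.0318,0],[-0.3667,0.01,-0.0033,0.035,0],[-0.3933,0.0117,-0.0033,0.0366,0],[-0.4117,0.0123,-0.0033,0.0366,0],[-0.4217,0.0123,-0.0033,0.0366,0],[-0.424,0.0123,-0.0033,0.0366,0],[-0.424,0.0123,-0.0033,0.0366,0],[-0.424,0.0123,-0.0033,0.0366,0]]}' && python3 -c "
from h import *
plan(.450,-.1284,.283,-.185)
s=snap('top','g3');snap('scene','g3s')
cv2.imwrite('pics/g3c.png',cv2.resize(s['pixels'][120:270,230:370,::-1],None,fx=4,fy=4,interpolation=2))
X=cloud(s);p=s['pixels'].astype(int)
s=np.load('pics/g3s.npz')
for s in (np.load('pics/g3.npz'),s):
  X=cloud(s);p=s['pixels'].astype(int)
  m=(X[...,0]>.39)&(X[...,0]<.5)&(X[...,1]>-.2)&(X[...,1]<-.07)&(X[...,2]>.205)&(X[...,2]<.235)&(p[...,0]-p[...,2]>40)
  q=X[m]; 
  if len(q)>3:
    w=np.linalg.svd((q-q.mean(0))[:,:2],full_matrices=False)[2][0];print(len(q),q.mean(0),q.min(0),q.max(0),np.degrees(np.arctan(w[1]/w[0])))
"
```

```text
t: 7.8
tcp_pos: [0.4493, -0.1277, 0.2833]
tool_rot: [0.769, 0.639, 0.0, -0.0]
force: [-0.0, 0.1, -3.2]
finger_gap: 0.152
gripper_force: 58.4
[-0.0005  0.0008  0.0003] turn 0.0007 n 0.01975102497740469 tcp [ 0.4493 -0.1277  0.2833] F [-0.    0.14 -3.21] t 7.8 gap 0.152
54 [ 0.45428558 -0.10112457  0.23037918] [ 0.44841212 -0.11789207  0.22656267] [ 0.46096545 -0.08501288  0.23432914] 78.14192693728421
148 [ 0.44881745 -0.12856318  0.22582105] [ 0.43814361 -0.17258567  0.20551457] [ 0.46174296 -0.07936292  0.23485563] 79.84939949808825
```

View pics/g3c.png

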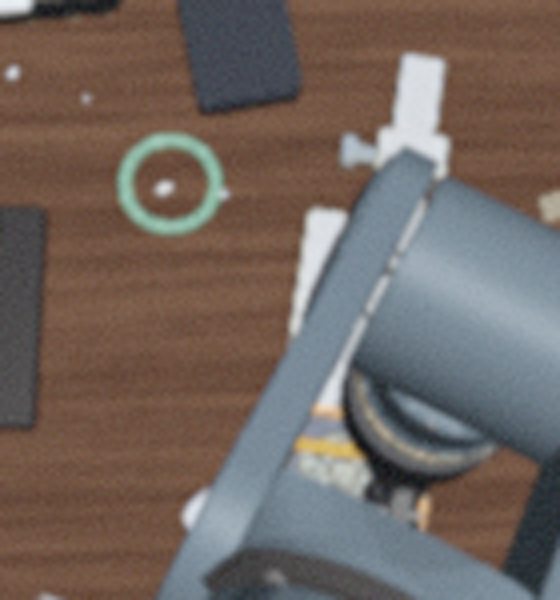

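The arm hides most of the top view, but the bar at crop (330,445) is level and in front of the white lip. I'll move in over the flat.

In the tool's units: 0.072 m / 0.6 = 0.12, 0.068 m / 0.6 = 0.1133.

```bash
python3 -m pendant '{"moves": [[0,0.0067,0,0,0],[0,0.0183,0,0,0],[0,0.0333,0,0,0],[0,0.05,0,0,0],[0,0.0667,0,0,0],[0,0.0833,0,0,0],[0,0.1,0,0,0],[0,0.1133,0,0,0],[0,0.12,0,0,0],[0,0.12,0,0,0],[0,0.12,0,0,0],[0,0.12,0,0,0]]}' && python3 -c "
from h import *
plan(.5211,-.1415,.261,-.185)
s=snap('scene','g4')
cv2.imwrite('pics/g4c.png',cv2.resize(s['pixels'][170:310,270:410,::-1],None,fx=4,fy=4,interpolation=2))"
```

```text
t: 9.1
tcp_pos: [0.5197, -0.1414, 0.2833]
tool_rot: [0.769, 0.639, -0.0, -0.0]
force: [0.0, 0.3, -3.8]
finger_gap: 0.159
gripper_force: 58.4
[0.0002 0.0014 0.0223] turn -0.0 n 0.44592179907351853 tcp [ 0.5197 -0.1414  0.2833] F [ 0.02  0.31 -3.82] t 9.1 gap 0.159
```

View pics/g4c.png

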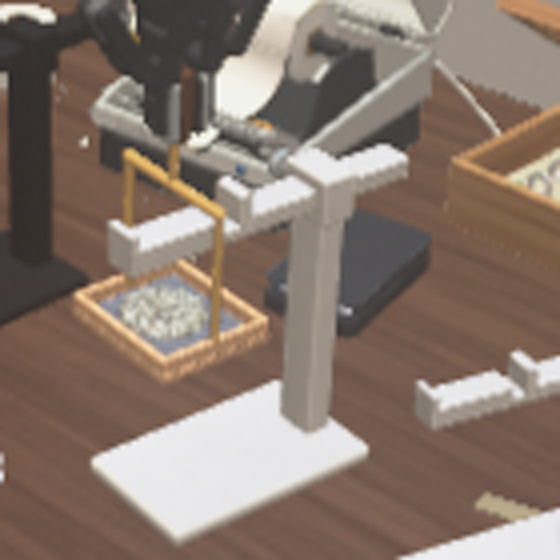

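The bar is above the flat, between lip and notch, and centred across the arm. Next I lower it carefully.

In the tool's units: 0.02 m / 0.6 = 0.0333, 0.019 m / 0.6 = 0.0317.

```bash
python3 -m pendant '{"moves": [[0,0,0.0067,0,0],[0,0,0.015,0,0],[0,0,0.0233,0,0],[0,0,0.03,0,0],[0,0,0.0317,0,0],[0,0,0.0333,0,0],[0,0,0.0333,0,0],[0,0,0.0333,0,0]]}'; python3 -m pendant '{"moves": [[0,0,0.0008,0,0],[0,0,0.0017,0,0],[0,0,0.0017,0,0]]}'
```

```text
t: 9.95
tcp_pos: [0.5204, -0.1417, 0.2635]
tool_rot: [0.769, 0.639, 0.0, 0.0]
force: [-0.3, 0.2, -3.2]
finger_gap: 0.157
gripper_force: 58.4
t: 10.25
tcp_pos: [0.5202, -0.1416, 0.2623]
tool_rot: [0.769, 0.639, -0.0, 0.0]
force: [-0.8, 0.4, -3.3]
finger_gap: 0.153
gripper_force: 58.4
```

In the tool's units: 0.001 m / 0.6 = 0.0017, 0.0005 m / 0.6 = 0.0008.

```bash
python3 -m pendant '{"moves": [[0,0,0.0008,0,0],[0,0,0.0017,0,0],[0,0,0.0017,0,0]]}'
```

```text
t: 10.55
tcp_pos: [0.5202, -0.1416, 0.2612]
tool_rot: [0.769, 0.639, -0.0, -0.0]
force: [-0.6, -0.3, -3.0]
finger_gap: 0.152
gripper_force: 58.4
```

In the tool's units: 0.0005 m / 0.6 = 0.0008.

```bash
python3 -m pendant '{"moves": [[0,0,0.0008,0,0],[0,0,0.0008,0,0]]}'; python3 -m pendant '{"moves": [[0,0,0.0008,0,0],[0,0,0.0008,0,0]]}'
```

```text
t: 10.75
tcp_pos: [0.5202, -0.1416, 0.2607]
tool_rot: [0.769, 0.639, -0.0, -0.0]
force: [-0.2, -0.9, -2.6]
finger_gap: 0.153
gripper_force: 58.5
t: 10.95
tcp_pos: [0.5203, -0.1416, 0.2606]
tool_rot: [0.769, 0.639, 0.0, 0.0]
force: [-0.8, -0.3, 0.1]
finger_gap: 0.155
gripper_force: 58.9
```

The bar is on the flat at about 3 N. I'll slide it back.

In the tool's units: 0.02 m / 0.6 = 0.0333, 0.018 m / 0.6 = 0.03.

```bash
python3 -m pendant '{"moves": [[0,0.0033,0,0,0],[0,0.0067,0,0,0],[0,0.0117,0,0,0],[0,0.0167,0,0,0],[0,0.0217,0,0,0],[0,0.0267,0,0,0],[0,0.03,0,0,0],[0,0.0333,0,0,0],[0,0.0333,0,0,0]]}'; python3 -m pendant '{"moves": [[0,0.0017,0,0,0],[0,0.0033,0,0,0],[0,0.005,0,0,0],[0,0.005,0,0,0]]}'
```

```text
t: 11.85
tcp_pos: [0.5404, -0.1454, 0.2606]
tool_rot: [0.769, 0.639, 0.0, 0.0]
force: [-3.4, 0.8, 4.9]
finger_gap: 0.158
gripper_force: 59.6
t: 12.25
tcp_pos: [0.5429, -0.1458, 0.2605]
tool_rot: [0.769, 0.639, -0.0, 0.0]
force: [-4.4, 1.1, 5.1]
finger_gap: 0.157
gripper_force: 59.6
```

In the tool's units: 0.002 m / 0.6 = 0.0033, 0.001 m / 0.6 = 0.0017.

```bash
python3 -m pendant '{"moves": [[0,0.0017,0,0,0],[0,0.0033,0,0,0],[0,0.0033,0,0,0]]}'; python3 -m pendant '{"moves": [[0,0.0017,0,0,0],[0,0.0033,0,0,0],[0,0.0033,0,0,0]]}'
```

```text
t: 12.55
tcp_pos: [0.5449, -0.1462, 0.2605]
tool_rot: [0.769, 0.639, -0.0, 0.0]
force: [-4.4, 0.2, 5.4]
finger_gap: 0.155
gripper_force: 59.6
t: 12.85
tcp_pos: [0.5469, -0.1466, 0.2605]
tool_rot: [0.769, 0.639, -0.0, 0.0]
force: [-4.1, -0.2, 6.1]
finger_gap: 0.151
gripper_force: 59.6
```

In the tool's units: 0.001 m / 0.6 = 0.0017, -0.0004 m / 0.6 = -0.0007.

```bash
python3 -m pendant '{"moves": [[0,0,-0.0007,0,0],[0,0,-0.0007,0,0],[0,0.0017,-0.0007,0,0],[0,0.0017,-0.0007,0,0]]}';  python3 -m pendant '{"moves": [[0,0.0017,0,0,0],[0,0.0017,0,0,0]]}'; python3 -m pendant '{"moves": [[0,0.0017,0,0,0],[0,0.0017,0,0,0]]}'
```

```text
t: 13.25
tcp_pos: [0.5481, -0.1468, 0.2606]
tool_rot: [0.769, 0.639, 0.0, 0.0]
force: [-1.1, 0.9, 1.5]
finger_gap: 0.157
gripper_force: 59.2
t: 13.45
tcp_pos: [0.5496, -0.1472, 0.2603]
tool_rot: [0.769, 0.639, 0.001, 0.001]
force: [-0.4, -1.0, -1.9]
finger_gap: 0.159
gripper_force: 58.7
t: 13.65
tcp_pos: [0.5501, -0.1472, 0.2602]
tool_rot: [0.769, 0.639, 0.0, 0.0]
force: [0.1, 0.9, -3.2]
finger_gap: 0.155
gripper_force: 58.5
```

In the tool's units: 0.002 m / 0.6 = 0.0033, 0.001 m / 0.6 = 0.0017.

```bash
for i in 1; do :; done; python3 -m pendant '{"moves": [[0,0.0017,0,0,0],[0,0.0033,0,0,0],[0,0.0033,0,0,0]]}';  python3 -m pendant '{"moves": [[0,0.0017,0,0,0],[0,0.0017,0,0,0]]}'; python3 -m pendant '{"moves": [[0,0.0017,0,0,0],[0,0.0017,0,0,0]]}'
```

```text
t: 13.95
tcp_pos: [0.5519, -0.1475, 0.2606]
tool_rot: [0.769, 0.639, 0.0, 0.0]
force: [0.7, 0.2, -2.9]
finger_gap: 0.158
gripper_force: 58.5
t: 14.15
tcp_pos: [0.5528, -0.1477, 0.2607]
tool_rot: [0.769, 0.639, 0.0, 0.0]
force: [-0.5, 0.3, -3.7]
finger_gap: 0.158
gripper_force: 58.5
t: 14.35
tcp_pos: [0.5539, -0.1479, 0.2608]
tool_rot: [0.769, 0.639, 0.0, 0.0]
force: [0.5, -0.2, -2.7]
finger_gap: 0.155
gripper_force: 58.5
```

In the tool's units: 0.001 m / 0.6 = 0.0017, 0.0005 m / 0.6 = 0.0008.

```bash
python3 -m pendant '{"moves": [[0,0.0008,0,0,0],[0,0.0017,0,0,0]]}';  python3 -m pendant '{"moves": [[0,0.0008,0,0,0],[0,0.0008,0,0,0]]}'
```

```text
t: 14.55
tcp_pos: [0.5547, -0.148, 0.2607]
tool_rot: [0.769, 0.639, -0.0, -0.0]
force: [-0.2, 0.2, -3.7]
finger_gap: 0.157
gripper_force: 58.5
t: 14.75
tcp_pos: [0.5552, -0.1481, 0.2607]
tool_rot: [0.769, 0.639, -0.0, -0.0]
force: [0.1, -0.5, -2.1]
finger_gap: 0.152
gripper_force: 58.5
```

In the tool's units: 0.0005 m / 0.6 = 0.0008.

```bash
python3 -m pendant '{"moves": [[0,0.0008,0,0,0],[0,0.0008,0,0,0]]}'
```

```text
t: 14.95
tcp_pos: [0.5553, -0.1482, 0.2606]
tool_rot: [0.769, 0.639, -0.0, -0.0]
force: [-0.6, -0.7, -2.5]
finger_gap: 0.153
gripper_force: 58.5
```

In the tool's units: 0.0005 m / 0.6 = 0.0008.

```bash
python3 -m pendant '{"moves": [[0,0.0008,0,0,0],[0,0.0008,0,0,0]]}'; python3 -m pendant '{"moves": [[0,0.0008,0,0,0],[0,0.0008,0,0,0]]}'
```

```text
t: 15.15
tcp_pos: [0.5555, -0.1481, 0.2606]
tool_rot: [0.769, 0.639, -0.001, -0.001]
force: [-2.7, 0.2, -1.9]
finger_gap: 0.156
gripper_force: 58.6
t: 15.35
tcp_pos: [0.5556, -0.1481, 0.2605]
tool_rot: [0.769, 0.639, -0.001, -0.001]
force: [-4.6, -0.3, -0.6]
finger_gap: 0.155
gripper_force: 58.8
```

The stop is felt at tcp x ≈ 0.5554. I'll back off to the notch middle and lower.

In the tool's units: 0.0025 m / 0.6 = 0.0042, -0.0021 m / 0.6 = -0.0035.

```bash
python3 -m pendant '{"moves": [[0,-0.0017,0,0,0],[0,-0.0035,0,0,0],[0,-0.0035,0,0,0],[0,-0.0035,0.0017,0,0],[0,-0.0035,0.0042,0,0],[0,-0.0035,0.0042,0,0]]}'; python3 -m pendant '{"moves": [[0,0,0.0017,0,0],[0,0,0.0033,0,0],[0,0,0.0033,0,0]]}'
```

```text
t: 15.95
tcp_pos: [0.5551, -0.1482, 0.2581]
tool_rot: [0.769, 0.639, 0.0, 0.001]
force: [-0.3, -0.7, -2.9]
finger_gap: 0.155
gripper_force: 58.6
t: 16.25
tcp_pos: [0.5547, -0.1481, 0.2561]
tool_rot: [0.769, 0.639, 0.0, 0.0]
force: [-0.3, 0.5, -4.0]
finger_gap: 0.159
gripper_force: 58.6
```

```bash
python3 -m pendant '{"moves": [[0,0,0.0017,0,0],[0,0,0.0033,0,0],[0,0,0.005,0,0],[0,0,0.005,0,0]]}'; python3 -m pendant '{"moves": [[0,0,0.0008,0,0],[0,0,0.0017,0,0],[0,0,0.0017,0,0]]}'
```

```text
t: 16.65
tcp_pos: [0.5544, -0.148, 0.253]
tool_rot: [0.769, 0.639, -0.0, -0.0]
force: [0.1, 0.4, -3.2]
finger_gap: 0.151
gripper_force: 58.6
t: 16.95
tcp_pos: [0.5545, -0.148, 0.2522]
tool_rot: [0.769, 0.639, -0.0, -0.0]
force: [0.6, -0.3, -3.1]
finger_gap: 0.157
gripper_force: 58.6
```

In the tool's units: 0.0005 m / 0.6 = 0.0008.

```bash
python3 -m pendant '{"moves": [[0,0,0.0008,0,0],[0,0,0.0008,0,0]]}'
```

```text
t: 17.15
tcp_pos: [0.5546, -0.1481, 0.2518]
tool_rot: [0.769, 0.639, 0.0, 0.0]
force: [0.2, -0.5, -3.2]
finger_gap: 0.157
gripper_force: 58.6
```

In the tool's units: 0.0005 m / 0.6 = 0.0008.

```bash
python3 -m pendant '{"moves": [[0,0,0.0008,0,0],[0,0,0.0008,0,0]]}'
```

```text
t: 17.35
tcp_pos: [0.5546, -0.1481, 0.2517]
tool_rot: [0.769, 0.639, 0.0, 0.0]
force: [-0.7, -0.6, -1.3]
finger_gap: 0.158
gripper_force: 59.0
```

The bar is seated on the notch floor. I'll release, opening gradually.

```bash
python3 -m pendant '{"moves": [[0,0,0,0,0.14],[0,0,0,0,0.16],[0,0,0,0,0.18],[0,0,0,0,0.2],[0,0,0,0,0.24],[0,0,0,0,0.3],[0,0,0,0,0.4],[0,0,0,0,0.55],[0,0,0,0,0.7],[0,0,0,0,0.7],[0,0,0,0,0.7]]}' 20 && python3 -c "
from h import *
s=snap('scene','g5')
cv2.imwrite('pics/g5c.png',cv2.resize(s['pixels'][170:310,270:410,::-1],None,fx=4,fy=4,interpolation=2))"
```

```text
t: 18.45
tcp_pos: [0.5546, -0.148, 0.2512]
tool_rot: [0.769, 0.639, 0.0, 0.0]
force: [0.9, -0.5, -0.5]
finger_gap: 0.701
gripper_force: 0.0
```

View pics/g5c.png

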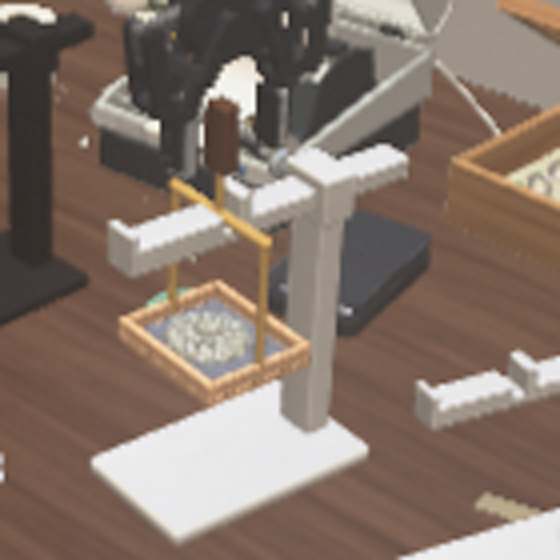

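The tray hangs level in the white notch with the disc in it and the fingers clear of the handle. I'll retreat straight up and let it settle.

In the tool's units: -0.12 m / 0.6 = -0.2, -0.1 m / 0.6 = -0.1667.

```bash
python3 -m pendant '{"moves": [[0,0,-0.0167,0,0.75],[0,0,-0.0417,0,0.75],[0,0,-0.075,0,0.75],[0,0,-0.1167,0,0.75],[0,0,-0.1667,0,0.75],[0,0,-0.2,0,0.75],[0,0,-0.2,0,0.75],[0,0,-0.2,0,0.75],[0,0,-0.2,0,0.75],[0,0,-0.2,0,0.75],[0,0,-0.2,0,0.75],[0,0,-0.2,0,0.75],[0,0,-0.2,0,0.75],[0,0,-0.2,0,0.75],[0,0,-0.2,0,0.75],[0,0,-0.2,0,0.75],[0,0,-0.2,0,0.75]]}' && python3 -c "
from h import *
hs=[]
for i in range(3):
  s=snap('scene','g6');X=cloud(s);p=s['pixels'].astype(int)
  B=(X[...,1]>-.22)&(X[...,1]<-.08)&(X[...,0]>.5)&(X[...,0]<.6)&(p[...,0]-p[...,2]>25)
  h=X[B&(X[...,2]>.227)&(X[...,2]<.29)];b=X[B&(X[...,2]>.17)&(X[...,2]<.215)&(p[...,0]-p[...,2]>50)]
  print(h.mean(0),h[:,2].max(),b.mean(0),b.min(0),b.max(0))
"
```

```text
t: 20.2
tcp_pos: [0.5546, -0.148, 0.3713]
tool_rot: [0.769, 0.639, 0.0, 0.0]
force: [0.1, 0.4, -0.0]
finger_gap: 0.745
gripper_force: 0.0
[ 0.55156813 -0.14961671  0.25242938] 0.2739141730817351 [ 0.55315212 -0.15202931  0.19573449] [ 0.54303605 -0.19263194  0.17008556] [ 0.56651744 -0.09893202  0.21262392]
[ 0.55151161 -0.14958197  0.25192027] 0.27277461270188497 [ 0.55324235 -0.15199655  0.1957865 ] [ 0.54215949 -0.19311912  0.17039646] [ 0.5651523  -0.10087021  0.21469258]
[ 0.5514142  -0.14973191  0.25199012] 0.2729235486894936 [ 0.55323297 -0.1519826   0.19553332] [ 0.54215236 -0.19379178  0.17100328] [ 0.56670674 -0.10023943  0.21224442]
```

The handle top is at 0.273, the same as it was on the black stand, so the bar is seated, and it's still. Handing in.

```bash
python3 -c "
from station import job
print(job.sign_off())"
```

```text
the job is handed in; nothing more can be done
None
```

The tray now hangs level and still in the white stand's notch with the jade disc in it, the gripper is clear, and the job is handed in (about 20 s of robot time; no verdict was printed).

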